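Gauge the fired lamp collars

TASK

Two blue stoneware collars are back from the kiln; one bore has stayed wide enough for the steel gauge pin, the other has shrunk too small. Slide the collar with the wide bore over the pin until it is fully down on the gauge's base, then draw it off again and set it down gently, standing upright, in the green tray for passed pieces. Leave the other collar standing where it is.

Things in the scene. Friction and masses are not known exactly. Their poses are not given: they have to be found in the camera images.
- collar_a: The collar that fits: a short blue stoneware tube standing upright, 54 mm outside diameter, 45 mm tall, with a wide through bore of 37 mm (thin wall, 8.5 mm). About 0.12 kg. Origin at the centre of its underside, z up along the bore.
- collar_b: The collar that has shrunk: same blue stoneware, 54 mm outside diameter and 45 mm tall, but its bore is only 20 mm (thick wall, 17 mm), so it cannot go over the pin. About 0.18 kg, loose. Origin at the centre of its underside, z up along the bore.
- gauge: Steel gauge, fixed to the table: a dark round base 90 mm in diameter and 12 mm thick, with a bright upright pin 28 mm in diameter in its centre, rising 50 mm above the base (pin top 62 mm above the table); the top 5 mm of the pin taper to 23 mm. Origin at the centre of the base's underside, on the table; z up along the pin. A collar that is fully down has its underside 12 mm above this origin.
- tray: Green square open tray for passed pieces, fixed to the table, 150 x 150 mm outside, walls 5 mm thick and 25 mm tall, floor 5 mm thick. Origin at the centre of its underside, on the table; x and y along its sides, z up.
There are look-alikes about, which are no part of the job. Leave any purple look-alike of the collar_b alone.

How it is judged:
By the outcome, as a careful person would: the job done as asked, in the order asked, and still so for the second after the job is handed in, with the robot touching nothing.
It also fails if it takes over 48 s, if anything falls off the work surface, if the arm or the gripper's body presses on something with over 40 N, if the wrist force passes 120 N, or if a joint passes its speed limit or range.

ROBOT

A 6-joint arm with a two-finger parallel gripper is mounted at the origin on the work surface. World frame = base frame: x ahead of the robot, y to its left, z up, the work surface at z = 0. Lengths are in mm, angles in degrees, forces in N, time in s.
With the tool pointing down it reaches from about 350 to 925 mm from the base axis. Payload 6.4 kg.
Tool frame: the origin (TCP) lies on the front face of the gripper's body, between the roots of the fingers; the fingertips stand 73 mm ahead of it and the grasp point (between the pads) lies 54 mm ahead of it (env.finger_overhang is the distance from the TCP to the fingertips, in mm); z points along the fingers, y is the line along which they close (so a half turn about z gives the same grasp; the last joint's range is limited). The gripper opens to 85 mm and grips with 20 to 120 N. Pads are 22 mm wide; open, the fingers measure 114 mm over their backs; the gripper's body (76 mm by 85 mm) begins 54 mm behind the grasp point. The pads swing forward as they close: fully open they stand 13 mm farther back than shut.
Start: joints at [-74.777, 14.043, 89.255, -0, 76.702, -9.975], TCP at [276.749, -588.154, 303.89] pointing down, gripper open.
Joint ranges: [-179.41, 179.41], [-58.25, 129.5], [7.25, 145.43], [-54.29, 234.29], [11.92, 165.04], [-157.13, 157.13]. Speed limits (degrees/s): [147.25, 147.25, 180, 180, 180, 180].

INTERFACE

Orientations are given as [roll, pitch, yaw] about the fixed x, y, z axes, in that order (R = Rz(yaw) Ry(pitch) Rx(roll)).
In Python, from plant import env gives the robot as it stands.
- The arm moves only by the shell command python3 -m crank 'ROWS'. ROWS is JSON, a list of rows, each a list of 5 numbers: the finger opening in mm, from 0 to 85.4, then the shift along the tool's x, y, z in mm, then the turn about the tool's z in degrees. In form: [[grip, tx, ty, tz, turn], ...]. A call has 1 to 12 rows; each row is the pose to reach, as a shift and turn from the pose commanded when the call began, along the tool's axes at that moment; what a row does not reach only later rows make up. A row lasts 1/12 s, in which the tool goes at most 41.7 mm and 7.16 degrees, less where a joint would pass 70% of its speed; a pose out of reach is approached as far as the arm can. A call with a gripper value outside its range is refused whole. The fingers move at their own pace and stop on an object; the grip force is fixed at half the most. Time passes only in rows, so rows that repeat a pose let the fingers close. It gives the time, the measured TCP pose, the force, the opening and the grip force at its end, in the units of the state.
- env.state(): the state, without advancing time (a new reading comes with each control period).
- env.snapshot(name): name is "side" or "top" or "wrist"; returns a dict with "image" (384x512x3 uint8, red, green, blue), "depth" (384x512 float32, mm along the optical axis (not along the pixel's ray), 0 where there is no reading), "fx", "fy", "cx", "cy" (pixels), "T" (4x4, takes a point from camera to world coordinates). Camera axes: x right, y down, z forward; pixel columns grow to the right and rows downward; lengths in mm; the calibration is good to about 2 mm. The wrist camera is an equidistant fisheye: a pixel r from the principal point sees the ray r / f radians off the axis. A picture is of the moment at which its call begins.
- env.close_job(): hands the job in; it is judged then, once.
The state is a dict: "clock": time; "joint_positions": joint angles; "joint_vel": joint speeds; "joint_torque": joint torques, N m; "ee_pos": TCP position; "eef_rot": TCP orientation; "wrist_force": force on the tool from outside, world axes, zero at the start; "moment": the same for the moment, N m; "grip_width": opening from 0.0 (shut) to 1.0 (fully open); "grasp_force": force on a finger pad.
Only numpy, scipy, OpenCV 4.12 (cv2) and the standard library are available. Lean on these libraries where they do the work, as an engineer would, in place of code of your own. Each camera call takes 0.05 s, during which the arm holds its last target. There are 200 camera calls.

## Working session

There is one attempt and no reset: what is moved stays moved. The work goes in short steps, Python scripts to look and compute and a shell command to move; the robot and the scene stay as the last step left them, time stands still between calls to the robot, and variables do not carry over. Pictures are saved under pics/ and viewed, at most 10 in all, crops included, and the job is handed in when it is done.

```bash
mkdir -p pics; cat > h.py <<'E'
import numpy as np, cv2
from plant import env
def snap(n,f):
    s=env.snapshot(n); cv2.imwrite('pics/'+f,cv2.cvtColor(s['image'],cv2.COLOR_RGB2BGR)); np.savez('pics/'+f[:-4],**s); return s
def world(s,u,v,d=None):
    d=s['depth'][int(v),int(u)] if d is None else d
    return (s['T']@np.array([(u-s['cx'])/s['fx']*d,(v-s['cy'])/s['fy']*d,d,1]))[:3]
def atz(s,u,v,z):
    T=s['T'];r=T[:3,:3]@np.array([(u-s['cx'])/s['fx'],(v-s['cy'])/s['fy'],1]);return T[:3,3]+r*(z-T[2,3])/r[2]
E
python3 - <<'E'
from h import *
a=snap('top','top1.png');b=snap('side','side1.png')
cv2.imwrite('pics/both.png',cv2.resize(np.vstack([cv2.imread('pics/top1.png'),cv2.imread('pics/side1.png')]),None,fx=.78,fy=.78))
print(a['T'].round(2),b['T'].round(2),a['fx'],env.state())
E
```

```text
[[-1.0000e-02 -9.8000e-01  1.8000e-01  3.9006e+02]
 [-1.0000e+00  1.0000e-02 -1.0000e-02  3.8590e+01]
 [ 1.0000e-02 -1.8000e-01 -9.8000e-01  7.7580e+02]
 [ 0.0000e+00  0.0000e+00  0.0000e+00  1.0000e+00]] [[-7.5000e-01 -3.7000e-01  5.5000e-01 -1.8900e+01]
 [-6.6000e-01  4.4000e-01 -6.0000e-01  5.8814e+02]
 [-2.0000e-02 -8.2000e-01 -5.7000e-01  5.9098e+02]
 [ 0.0000e+00  0.0000e+00  0.0000e+00  1.0000e+00]] 355.0080408847348 {'clock': 0.1, 'joint_positions': array([-7.47780191e+01,  1.40792249e+01,  8.93171665e+01,  3.28792353e-05,
        7.67028966e+01, -9.97539741e+00]), 'joint_vel': array([-0.07849009, -0.09876023, -0.1214494 ,  0.07948163,  0.15532111,
       -0.11712191]), 'joint_torque': array([ 2.07449964e-03, -4.30673897e+01, -3.27128291e+01,  3.14500852e-06,
        2.88517047e-03, -1.41324537e-05]), 'ee_pos': array([ 276.63322433, -587.78200709,  302.90751312]), 'eef_rot': array([-1.79902219e+02, -1.72306718e-02,  2.51973560e+01]), 'wrist_force': array([ 0.69580844,  0.45935625, -0.91582787]), 'moment': array([-0.0068008 ,  0.002472  ,  0.02514936]), 'grasp_force': 0.0, 'grip_width': 1.0023626127696401}
```

View pics/top1.png

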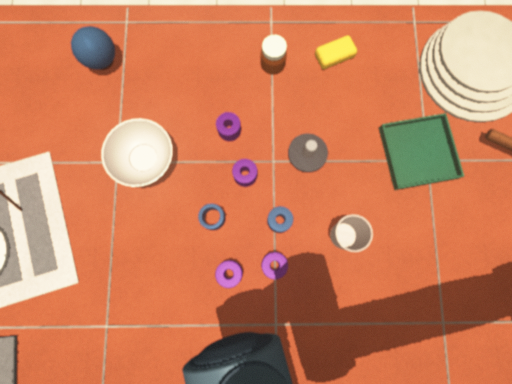

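View pics/side1.png

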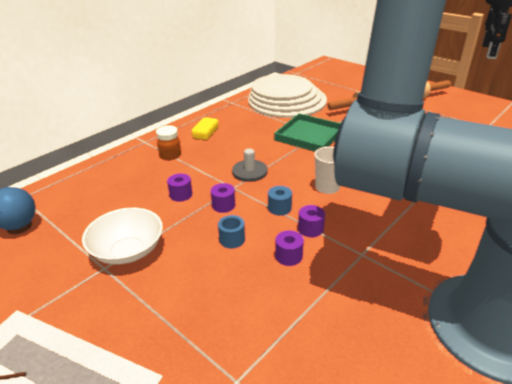

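The top view shows the wide-bore blue collar at about (211,216), the narrow blue one at (280,219), the gauge at (308,152) and the tray at (421,152). Next I'll locate them precisely.

```bash
python3 - <<'E'
from h import *
s=dict(np.load('pics/top1.npz'))
D=s['depth'];v,u=np.mgrid[:384,:512]
P=np.stack([(u-s['cx'])/s['fx']*D,(v-s['cy'])/s['fy']*D,D],-1)@s['T'][:3,:3].T+s['T'][:3,3]
hsv=cv2.cvtColor(s['image'],cv2.COLOR_RGB2HSV)
def box(c,r): return (abs(u-c[0])<r)&(abs(v-c[1])<r)&(D>0)
for n,c in dict(a=(211,216),b=(280,219)).items():
    m=box(c,20); t=m&(hsv[...,0]>95)&(hsv[...,0]<120)&(hsv[...,1]>80)&(P[...,2]>38)
    q=P[t]; pts=np.argwhere(t)[:,::-1].astype(np.float32)
    (cx,cy),r=cv2.minEnclosingCircle(pts); print(n,len(q),q.mean(0),np.median(q[:,2]),(cx,cy,r),atz(s,cx,cy,45))
m=box((308,152),24)
q=P[m&(P[...,2]>50)];print('pin',len(q),q.mean(0),q[:,2].max())
t=(m&(hsv[...,1]<90)&(P[...,2]>6)); pts=np.argwhere(t)[:,::-1].astype(np.float32)
(cx,cy),r=cv2.minEnclosingCircle(pts);print('base',cx,cy,r,atz(s,cx,cy,12))
g=box((421,152),50)&(abs(hsv[...,0].astype(int)-75)<20)&(hsv[...,1]>90)
rr=cv2.minAreaRect(np.argwhere(g)[:,::-1].astype(np.float32));print('tray',rr,atz(s,*rr[0],25))
for c in [(228,126),(245,172),(229,274),(275,266),(352,233)]: print(c,atz(s,*c,45))
cv2.imwrite('pics/crop.png',cv2.resize(cv2.imread('pics/top1.png')[100:300,190:370],None,fx=3,fy=3,interpolation=2))
E
```

```text
a 7 [451.77780264 125.10531013  44.67406829] 44.57724339651509 (213.5, 224.5, 5.700977325439453) [453.95612689 126.42346194  45.        ]
b 30 [448.25623911  -6.1990247   45.27566404] 45.42648480392336 (279.6363525390625, 219.58441162109375, 10.644574165344238) [463.10284747  -9.7093998   45.        ]
pin 141 [615.06990467 -76.76648971  60.32130683] 64.9307663883601
base 307.5 152.7608642578125 19.342626571655273 [615.51354853 -76.86736066  12.        ]
tray ((424.2353515625, 149.94119262695312), (54.813053131103516, 46.566837310791016), 75.96376037597656) [ 616.84081863 -333.22816934   25.        ]
(228, 126) [666.62738668  98.39004292  45.        ]
(245, 172) [564.30494687  61.68948246  45.        ]
(229, 274) [354.52072241  93.85665461  45.        ]
(275, 266) [369.43547599   1.32522161  45.        ]
(352, 233) [ 434.43655279 -157.96148622   45.        ]
```

View pics/crop.png

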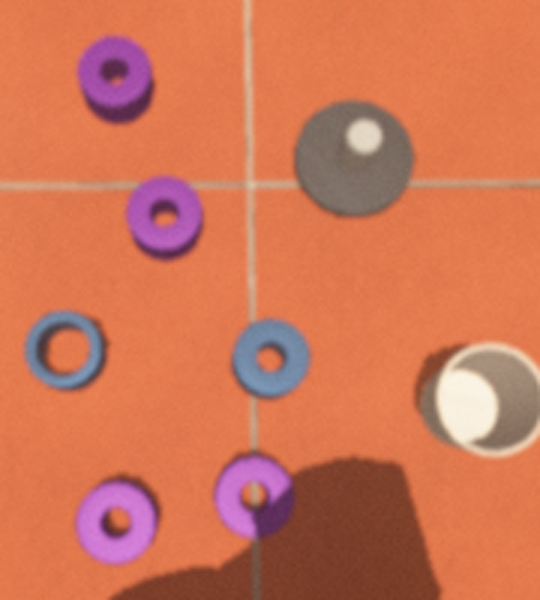

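```bash
cat >> h.py <<'E'
def rows(xyz,yaw=None):
    st=env.state();p=st['ee_pos'];y=np.radians(st['eef_rot'][2]);d=np.array(xyz)-p
    print('shift',(np.array([[np.cos(y),np.sin(y),0],[np.sin(y),-np.cos(y),0],[0,0,-1]])@d).round(1),'from',p.round(1),st['eef_rot'].round(2))
E
python3 - <<'E'
from h import *
s=dict(np.load('pics/top1.npz'))
a=atz(s,212,216.7,45);print(a,atz(s,280.3,219.3,45),atz(s,308.2,152.7,12),atz(s,311.7,145.3,62))
c=[atz(s,*p,25) for p in [(381,124),(446,114),(462,179),(397,188)]];print(np.array(c).round(0),np.mean(c,0))
rows([a[0],a[1],200])
E
```

```text
[470.05629165 129.76030103  45.        ] [463.68110012 -11.09055592  45.        ] [615.64670923 -78.43837353  12.        ] [616.92588099 -78.64773906  62.        ]
[[ 677. -242.   25.]
 [ 701. -390.   25.]
 [ 551. -410.   25.]
 [ 532. -266.   25.]] [ 615.14688566 -326.96173965   25.        ]
shift [ 480.5 -566.9  102.9] from [ 276.6 -587.8  302.9] [-1.799e+02 -2.000e-02  2.520e+01]
```

```bash
python3 -m crank '[[85,480,-567,0,0],[85,480,-567,0,0],[85,480,-567,0,0],[85,480,-567,0,0],[85,480,-567,0,0],[85,480,-567,0,0],[85,480,-567,0,0],[85,480,-567,0,0],[85,480,-567,0,0],[85,480,-567,0,0],[85,480,-567,0,0],[85,480,-567,0,0]]'; python3 -c "
from h import *
rows([470,130,200])"
```

```text
clock: 1.1
ee_pos: [406.4, -103.3, 303.7]
eef_rot: [180.0, -0.0, 25.2]
wrist_force: [0.5, -0.5, 0.1]
grip_width: 0.996
grasp_force: 0.0
shift [ 156.8 -184.1  103.7] from [ 406.4 -103.3  303.7] [ 1.7999e+02 -1.0000e-02  2.5160e+01]
```

```bash
python3 -m crank '[[85,80,-94,50,0],[85,157,-184,104,0],[85,157,-184,104,0],[85,157,-184,104,0],[85,157,-184,104,0],[85,157,-184,104,0],[85,157,-184,104,0],[85,157,-184,104,0],[85,157,-184,104,0]]'; python3 -c "
from h import *
s=snap('wrist','w1.png');print(s['fx'],s['cx'],s['cy'],s['T'].round(3))"
```

```text
clock: 1.85
ee_pos: [470.0, 128.1, 199.5]
eef_rot: [-180.0, 0.1, 25.3]
wrist_force: [0.6, -0.4, 0.1]
grip_width: 0.992
grasp_force: 0.0
297.3186396354542 258.68827238655246 190.63633494601532 [[ 4.28000e-01 -8.63000e-01 -2.69000e-01  5.39318e+02]
 [-9.04000e-01 -4.09000e-01 -1.28000e-01  1.59358e+02]
 [ 1.00000e-03  2.98000e-01 -9.55000e-01  2.69587e+02]
 [ 0.00000e+00  0.00000e+00  0.00000e+00  1.00000e+00]]
```

View pics/w1.png

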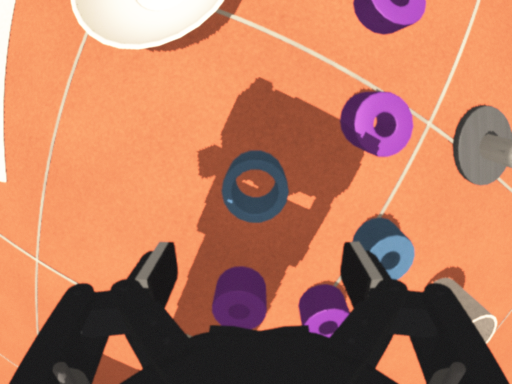

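```bash
python3 -c "
import cv2
i=cv2.imread('pics/w1.png')[135:235,205:305];i=cv2.convertScaleAbs(i,alpha=2)
cv2.imwrite('pics/wc.png',cv2.resize(i,None,fx=6,fy=6,interpolation=2))"
```

```text
(no output)
```

View pics/wc.png

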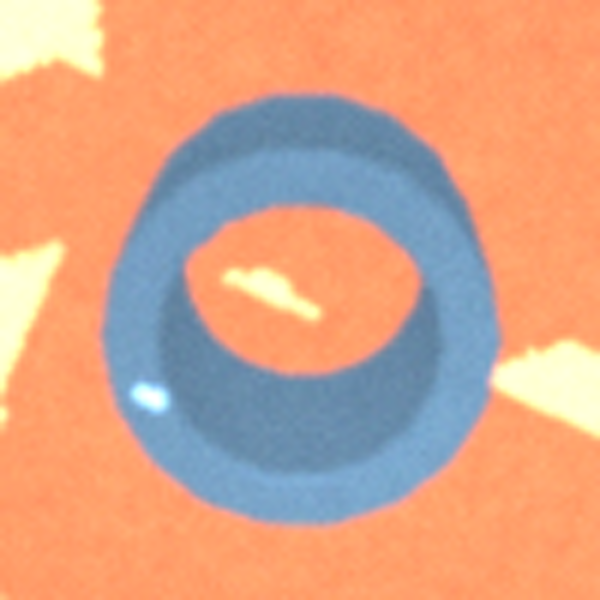

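The enlarged crop shows the collar's top ring centred at crop (300,335), which is wrist pixel (254.7,190.4).

```bash
cat >> h.py <<'E'
def fish(s,u,v,z):
    a=np.array([u-s['cx'],v-s['cy']])/s['fx'];t=np.hypot(*a)
    r=s['T'][:3,:3]@np.append(a/max(t,1e-9)*np.sin(t),np.cos(t));o=s['T'][:3,3];return o+r*(z-o[2])/r[2]
E
python3 -c "
from h import *
s=dict(np.load('pics/w1.npz'));c=fish(s,254.7,190.4,45);print(c);rows([c[0],c[1],82])
for p in [(482,145)]: print(fish(s,*p,12))"
```

```text
[474.89910586 132.19090073  45.        ]
shift [  6.1  -2.5 118.2] from [470.4 127.4 200.2] [179.97  -0.    25.19]
[616.09928791 -70.32239532  12.        ]
```

```bash
python3 -m crank '[[85,5,-2,30,0],[85,5,-2,60,0],[85,5,-2,90,0],[85,5,-2,110,0],[85,5,-2,118,0],[85,5,-2,118,0],[60,5,-2,118,0],[40,5,-2,118,0],[40,5,-2,118,0],[40,5,-2,118,0],[40,5,-2,118,0],[40,5,-2,118,0]]'
```

```text
clock: 2.9
ee_pos: [475.8, 131.9, 84.3]
eef_rot: [179.9, -0.2, 25.2]
wrist_force: [-0.2, -1.8, 6.9]
grip_width: 0.604
grasp_force: 63.2
```

```bash
python3 -m crank '[[40,0,0,20,0],[40,0,0,-20,0],[40,0,0,-60,0],[40,0,0,-90,0],[40,0,0,-90,0],[40,0,0,-90,0]]' 2>&1 | head -0; python3 -c "
from h import *
rows([616,-77,84.3+80])"
```

```text
shift [ 38.  249.1  10.4] from [475.5 132.1 174.7] [179.86  -0.33  25.22]
```

My first row there had the wrong sign: it pushed down for 1/12 s before lifting. I'll check the grasp before going on.

```bash
python3 -c "
from h import *
st=env.state();print({k:st[k] for k in ('clock','wrist_force','moment','grip_width','grasp_force','ee_pos')})
s=snap('side','s2.png');w=snap('wrist','w2.png')
a=cv2.resize(cv2.imread('pics/s2.png')[80:300,130:390],(390,330));b=cv2.imread('pics/w2.png')[130:370,120:400];b=cv2.resize(b,(385,330))
cv2.imwrite('pics/c2.png',np.hstack([a,b]))"
```

```text
{'clock': 3.4, 'wrist_force': array([-0.17881546, -0.29232654, -1.39162197]), 'moment': array([-0.03012597,  0.05316219,  0.03334844]), 'grip_width': 0.6095201073291838, 'grasp_force': 63.69003101019189, 'ee_pos': array([475.46513827, 132.13512214, 174.71709632])}
```

View pics/c2.png

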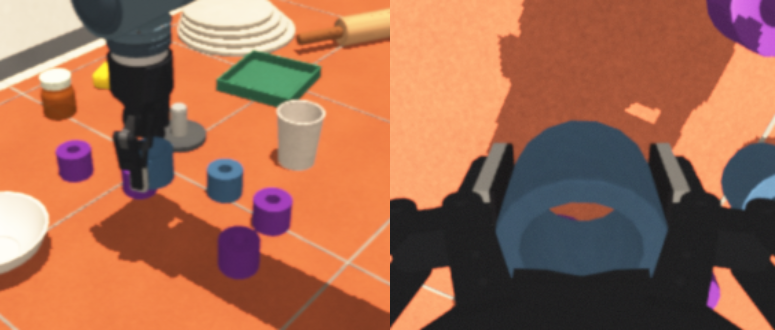

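```bash
python3 -c "
from h import *
s=dict(np.load('pics/w2.npz'));st=env.state();p=st['ee_pos'];y=np.radians(st['eef_rot'][2]);ax=np.array([np.cos(y),np.sin(y),0])
print('z range of depth',s['depth'][259,259],s['depth'][225,259],s['depth'][300,200:208])
from scipy.optimize import least_squares
def f(q):
    # difference in tool-x between rays and expected
    return [(fish(s,259.6,259.5,q[1])-p)@ax-q[0]-27,(fish(s,259.6,218,q[1]-45)-p)@ax-q[0]-27]
r=least_squares(f,[0,p[2]-40]).x;print('dx',r[0],'top z',r[1],'bottom',r[1]-45,'tcp',p[2])
print(s['cx'])
for v in range(206,275,3):
    d=s['depth'][v,259];a=np.array([259-s['cx'],v-s['cy']])/s['fx'];t=np.hypot(*a);rr=np.append(a/t*np.sin(t),np.cos(t));P=s['T']@np.append(rr/rr[2]*d,1);print(v,round((P[:3]-p)@ax,1),round(P[2],1))
"
```

```text
z range of depth 109.39248 139.15065 [114.11254  113.94783  112.41503  113.81889  112.9145   112.578445
 113.61938  113.33542 ]
dx -12.868953724166333 top z 136.51291392062925 bottom 91.51291392062925 tcp 171.30750576077983
258.68827238655246
206 -12.2 0.5
209 -15.1 0.1
212 -18.0 -0.1
215 -20.7 0.2
218 19.6 104.8
221 19.8 109.1
224 19.9 113.0
227 19.7 115.9
230 20.2 120.4
233 20.1 123.4
236 20.0 126.3
239 19.9 129.1
242 19.7 131.4
245 19.7 134.1
248 20.4 138.1
251 20.5 140.7
254 20.2 142.6
257 20.2 144.9
260 19.5 146.0
263 18.6 146.8
266 18.1 148.1
269 16.7 148.0
272 15.0 147.4
```

Depth shows the collar slid up in the grip, so its bottom is about level with the fingertips. It also sits about 7 mm off-centre along tool x. I'll put it back on the table and regrip it.

```bash
python3 -m crank '[[40,0,0,35,0],[40,0,0,65,0],[40,0,0,82,0],[40,0,0,90,0],[40,0,0,94,0],[40,0,0,96,0],[40,0,0,96,0],[40,0,0,96,0]]'
```

```text
clock: 4.17
ee_pos: [474.8, 132.0, 76.9]
eef_rot: [180.0, -0.1, 25.2]
wrist_force: [0.8, 0.3, -2.0]
grip_width: 0.61
grasp_force: 63.6
```

```bash
python3 -m crank '[[40,0,0,1,0],[40,0,0,2,0],[40,0,0,3,0],[40,0,0,3,0],[40,0,0,3,0]]'
```

```text
clock: 4.58
ee_pos: [474.0, 132.0, 73.0]
eef_rot: [180.0, -0.0, 25.2]
wrist_force: [-0.2, -0.5, -0.2]
grip_width: 0.611
grasp_force: 63.6
```

```bash
python3 -m crank '[[56,0,0,0,0],[65,0,0,0,0],[85,0,0,0,0],[85,0,0,-5,0],[85,0,0,-9,0],[85,-3,0,-11,0],[85,-6,0,-11,0],[85,-6,0,-11,0]]'; python3 -c "
from h import *
s=snap('wrist','w3.png');st=env.state();p=st['ee_pos'];y=np.radians(st['eef_rot'][2])
D=s['depth'];v,u=np.mgrid[:384,:512];a=np.stack([u-s['cx'],v-s['cy']],-1)/s['fx'];t=np.hypot(a[...,0],a[...,1])[...,None]
r=np.concatenate([a/t*np.tan(t),np.ones_like(t)],-1)*D[...,None];P=r@s['T'][:3,:3].T+s['T'][:3,3]
R=np.array([[np.cos(y),np.sin(y),0],[np.sin(y),-np.cos(y),0],[0,0,1]]);Q=(P-p*[1,1,0])@R.T
hsv=cv2.cvtColor(s['image'],cv2.COLOR_RGB2HSV);m=(hsv[...,0]>95)&(hsv[...,0]<120)&(hsv[...,1]>80)&(abs(u-259)<80)&(D>0)&(D<250)
q=Q[m];print(p,len(q),q.min(0),q.max(0));k=q[(q[:,2]>5)&(q[:,2]<38)&(q[:,0]>5)]
from scipy.optimize import least_squares
print(least_squares(lambda c:np.hypot(k[:,0]-c[0],k[:,1]-c[1])-27,[0,0],loss='soft_l1').x,len(k),np.percentile(q[:,2],[1,50,98]))"
```

```text
clock: 5.25
ee_pos: [468.0, 129.3, 84.0]
eef_rot: [-180.0, 0.0, 25.2]
wrist_force: [0.1, 0.4, -1.3]
grip_width: 0.996
grasp_force: 0.0
[468.1287579  129.3117622   83.88771127] 10412 [-26.68345867 -24.32694666   1.99041602] [26.10530174 27.24598814 46.95915506]
[-1.49133808  1.56541248] 2058 [ 5.09925186 39.89462985 45.8502591 ]
```

View pics/w3.png

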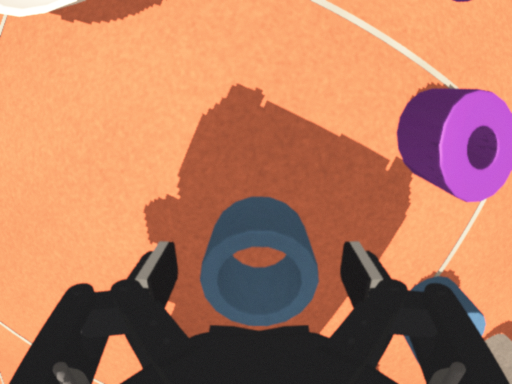

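The collar is standing upright and centred between the fingers (about (260,265)). I'll grip it and lift, with negative tz this time.

```bash
python3 -m crank '[[60,-1,1,0,0],[40,-1,1,0,0],[40,-1,1,0,0],[40,-1,1,0,0],[40,-1,1,0,0],[40,-1,1,0,0],[40,-1,1,-20,0],[40,-1,1,-50,0],[40,-1,1,-85,0],[40,-1,1,-85,0],[40,-1,1,-85,0],[40,-1,1,-85,0]]'; python3 -c "
from h import *
rows([616,-77.5,169])"
```

```text
clock: 6.3
ee_pos: [467.4, 128.1, 168.0]
eef_rot: [-180.0, 0.1, 25.2]
wrist_force: [-0.6, -0.4, -2.0]
grip_width: 0.609
grasp_force: 63.0
shift [ 47.  249.3  -1. ] from [467.4 128.1 168. ] [-1.7996e+02  8.0000e-02  2.5200e+01]
```

```bash
python3 -m crank '[[40,15,83,0,0],[40,31,166,0,0],[40,40,215,0,0],[40,47,249,0,0],[40,47,249,0,0],[40,47,249,0,0],[40,47,249,0,0],[40,47,249,0,0],[40,47,249,0,0]]'; cat >> h.py <<'E'
from scipy.optimize import least_squares
def cloud(s):
    st=env.state();p=st['ee_pos'];y=np.radians(st['eef_rot'][2])
    D=s['depth'];v,u=np.mgrid[:384,:512];a=np.stack([u-s['cx'],v-s['cy']],-1)/s['fx'];t=np.hypot(a[...,0],a[...,1])[...,None]
    P=np.concatenate([a/t*np.tan(t),np.ones_like(t)],-1)*D[...,None]@s['T'][:3,:3].T+s['T'][:3,3]
    R=np.array([[np.cos(y),np.sin(y),0],[np.sin(y),-np.cos(y),0],[0,0,1]]);return p,(P-p*[1,1,0])@R.T,cv2.cvtColor(s['image'],cv2.COLOR_RGB2HSV),u,v
def circ(k,r,c0=(0,0)): return least_squares(lambda c:np.hypot(k[:,0]-c[0],k[:,1]-c[1])-r,c0,loss='soft_l1').x
E
python3 - <<'E'
from h import *
s=snap('wrist','w4.png');p,Q,hsv,u,v=cloud(s);D=s['depth']
b=(hsv[...,0]>95)&(hsv[...,0]<120)&(hsv[...,1]>80)&(abs(u-259)<90)&(D>0)&(D<250)&(Q[...,2]>60)
q=Q[b];print(p,len(q),q.min(0),q.max(0));k=q[(q[:,2]>p[2]-80)&(q[:,2]<p[2]-45)&(q[:,0]>5)];print('collar',circ(k,27),len(k),np.percentile(q[:,2],[2,98]))
g=(hsv[...,1]<90)&(abs(Q[...,2]-12)<7)&(np.hypot(Q[...,0],Q[...,1])<65)&(D>0)
gm=cv2.erode(g.astype(np.uint8),np.ones((3,3)));e=(g&(gm==0));k=Q[g];print('base pts',len(k),k.min(0),k.max(0))
cs,_=cv2.findContours(g.astype(np.uint8),0,1);
pn=(hsv[...,1]<90)&(Q[...,2]>30)&(Q[...,2]<66)&(np.hypot(Q[...,0],Q[...,1])<40);print('pin',pn.sum(),Q[pn].mean(0) if pn.any() else '')
E
```

```text
clock: 7.05
ee_pos: [615.2, -76.8, 166.3]
eef_rot: [-179.8, 0.2, 25.2]
wrist_force: [-0.1, 0.7, -1.2]
grip_width: 0.605
grasp_force: 63.3
[615.08014491 -76.06407504 166.73786271] 10511 [-25.61307771 -24.0815524   84.98436776] [ 26.42859537  28.15314716 129.04633453]
collar [-1.24882315  1.90328899] 2265 [ 88.11068188 127.96350672]
base pts 5612 [-24.51100319 -39.96077624   5.12029682] [47.19556108 48.08414784 18.98013245]
pin 313 [14.52974825  4.92329051 41.74885089]
```

View pics/w4.png

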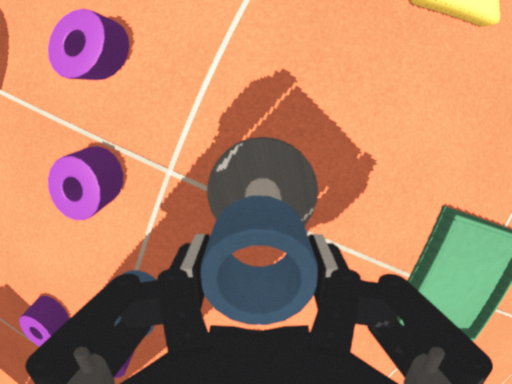

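The wrist view shows the collar held at (259,260) with the gauge base behind it at (262,188). I'll fit circles to the pin and base edge and compare them with the collar.

```bash
python3 - <<'E'
from h import *
s=dict(np.load('pics/w4.npz'));p,Q,hsv,u,v=cloud(s);D=s['depth']
gray=(hsv[...,1]<90)
pn=gray&(Q[...,2]>18)&(Q[...,2]<55)&(abs(u-262)<22)&(v>170)&(v<205);k=Q[pn];print('pin',circ(k,14),len(k))
# base silhouette: ray columns/rows at z=12, far arc
o=s['T'][:3,3];R=np.array([[np.cos(a:=np.radians(25.2)),np.sin(a),0],[np.sin(a),-np.cos(a),0],[0,0,1]])
m=gray&(abs(u-262)<75)&(v>130)&(v<225)
e=[]
for r in range(150,188,2):
    c=np.where(hsv[r,190:340,1]<90)[0]+190
    if len(c): 
        for x in (c[0]-.5,c[-1]+.5): e.append(R@(fish(s,x,r,12)-p*[1,1,0]))
e=np.array(e);c=circ(e,45,(5,5));print('base',c,len(e),np.abs(np.hypot(*(e[:,:2]-c).T)-45).round(1))
E
```

```text
pin [2.16675376 4.24553786] 458
base [1.4631695  4.00132229] 38 [ 0.6  0.9  0.3  0.6  0.3  0.5  0.4  0.5  0.3  0.   0.2  0.2  0.5  0.5
  0.8  0.3  0.3  0.1  0.4  0.   0.5  0.   0.4  0.1  0.3  0.5  0.9  0.3
  1.4  0.1 13.9  0.5 13.7  0.8 11.1  0.4  6.8  0.6]
```

```bash
python3 -m crank '[[40,3,2,0,0],[40,3,2,10,0],[40,3,2,18,0],[40,3,2,22,0],[40,3,2,26,0],[40,3,2,30,0],[40,3,2,30,0],[40,3,2,30,0]]'; python3 - <<'E'
from h import *
s=snap('wrist','w5.png');p,Q,hsv,u,v=cloud(s);D=s['depth']
b=(hsv[...,0]>95)&(hsv[...,0]<120)&(hsv[...,1]>80)&(abs(u-259)<90)&(D>0)&(D<250)&(Q[...,2]>40)
q=Q[b];k=q[(q[:,2]>p[2]-80)&(q[:,2]<p[2]-45)&(q[:,0]>5)];print('collar',circ(k,27),len(k),np.percentile(q[:,2],[1,2,98,99]))
R=np.array([[np.cos(a:=np.radians(25.2)),np.sin(a),0],[np.sin(a),-np.cos(a),0],[0,0,1]]);e=[]
for r in range(110,180,2):
    c=np.where(hsv[r,170:360,1]<90)[0]+170
    if len(c)>20:
        for x in (c[0]-.5,c[-1]+.5): e.append(R@(fish(s,x,r,12)-p*[1,1,0]))
e=np.array(e);c=circ(e,45,(2,2));print('base',c,len(e),np.abs(np.hypot(*(e[:,:2]-c).T)-45).round(1))
E
```

```text
clock: 7.77
ee_pos: [620.1, -77.7, 138.6]
eef_rot: [-180.0, 0.0, 25.2]
wrist_force: [0.1, -0.1, -0.7]
grip_width: 0.608
grasp_force: 63.3
collar [-1.07501185  1.25913113] 2292 [ 58.62546469  59.95360479 100.27363289 100.47794545]
base [-1.46387238  0.52846603] 30 [30.8  0.7 30.   0.5  0.4  0.4  0.4  0.3  0.1  0.4  0.   0.   0.1  0.
  0.1  0.2  0.3  0.1  0.8  0.4  0.8  0.4  0.7  0.3  0.5  0.6  0.8  0.3
  1.   0.5]
```

View pics/w5.png

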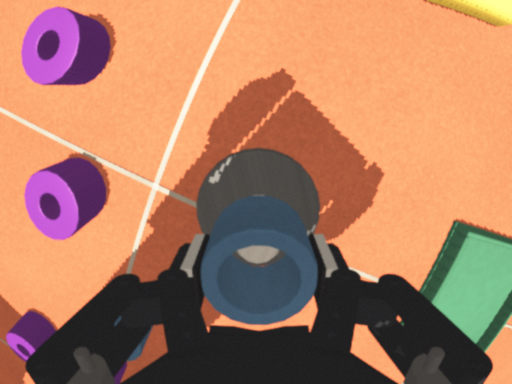

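Through the bore the pin is visible at (258,252), and collar and base agree to under 1 mm. Lowering.

```bash
python3 -m crank '[[40,0,-1,4,0],[40,0,-1,8,0],[40,0,-1,12,0],[40,0,-1,16,0],[40,0,-1,20,0],[40,0,-1,24,0],[40,0,-1,28,0],[40,0,-1,32,0],[40,0,-1,35,0],[40,0,-1,37,0],[40,0,-1,37,0],[40,0,-1,37,0]]'
```

```text
clock: 8.82
ee_pos: [619.8, -76.8, 101.9]
eef_rot: [180.0, -0.0, 25.2]
wrist_force: [-0.7, 0.2, -0.5]
grip_width: 0.608
grasp_force: 63.3
```

```bash
python3 -m crank '[[40,0,0,1,0],[40,0,0,2,0],[40,0,0,3,0],[40,0,0,4,0],[40,0,0,5,0],[40,0,0,5,0],[40,0,0,5,0]]'; python3 -m crank '[[40,0,0,0.5,0],[40,0,0,1,0],[40,0,0,1,0],[40,0,0,1,0]]'
```

```text
clock: 9.4
ee_pos: [619.7, -76.8, 96.8]
eef_rot: [-180.0, 0.0, 25.2]
wrist_force: [-0.1, -0.3, -0.2]
grip_width: 0.606
grasp_force: 63.3
clock: 9.73
ee_pos: [619.9, -76.8, 96.2]
eef_rot: [180.0, -0.0, 25.2]
wrist_force: [-1.4, 0.6, 1.3]
grip_width: 0.61
grasp_force: 63.7
```

```bash
python3 -m crank '[[40,0,0,0.5,0],[40,0,0,1,0],[40,0,0,1,0],[40,0,0,1,0]]'; python3 -m crank '[[40,0,0,0.5,0],[40,0,0,1,0],[40,0,0,1,0],[40,0,0,1,0]]'
```

```text
clock: 10.07
ee_pos: [619.9, -76.9, 96.2]
eef_rot: [-180.0, 0.0, 25.2]
wrist_force: [-5.0, 0.6, 9.0]
grip_width: 0.605
grasp_force: 64.5
clock: 10.4
ee_pos: [620.0, -76.9, 96.2]
eef_rot: [-180.0, 0.0, 25.2]
wrist_force: [-8.8, 1.8, 15.0]
grip_width: 0.61
grasp_force: 65.2
```

Seated: z stops at 96.2, the expected 12 mm above table level, and the force is rising. Now I'll draw it off straight up.

```bash
python3 -m crank '[[40,0,0,-3,0],[40,0,0,-9,0],[40,0,0,-17,0],[40,0,0,-27,0],[40,0,0,-40,0],[40,0,0,-60,0],[40,0,0,-85,0],[40,0,0,-85,0],[40,0,0,-85,0]]'; python3 -m crank '[[40,-15,31,0,0],[40,-33,69,0,0],[40,-51,106,0,0],[40,-69,144,0,0],[40,-87,181,0,0],[40,-100,208,0,0],[40,-108,225,0,0],[40,-108,225,0,0],[40,-108,225,0,0],[40,-108,225,0,0]]'; python3 - <<'E'
from h import *
s=snap('wrist','w6.png');p,Q,hsv,u,v=cloud(s);D=s['depth']
g=(hsv[...,0]>60)&(hsv[...,0]<92)&(hsv[...,1]>80)&(D>0)
q=Q[g];print('tray pts',len(q),np.percentile(q,[1,99],0),p)
q2=q[(q[:,2]>20)&(q[:,2]<30)];r=cv2.minAreaRect(q2[:,:2].astype(np.float32));print(r)
b=(hsv[...,0]>95)&(hsv[...,0]<120)&(hsv[...,1]>80)&(abs(u-259)<90)&(D>0)&(D<250)&(Q[...,2]>40)
q=Q[b];print(np.percentile(q[:,2],[1,99]),env.state()['grasp_force'])
E
```

```text
clock: 11.15
ee_pos: [621.0, -77.2, 181.6]
eef_rot: [179.8, -0.2, 25.2]
wrist_force: [-0.1, -0.3, -1.1]
grip_width: 0.609
grasp_force: 63.4
clock: 11.98
ee_pos: [617.7, -324.9, 177.9]
eef_rot: [-179.9, 0.0, 25.3]
wrist_force: [0.2, 0.4, -1.6]
grip_width: 0.608
grasp_force: 63.4
tray pts 22255 [[-66.94401338 -76.0608528    3.56053533]
 [ 81.86424654  89.80820919  26.06842092]] [ 617.85917544 -324.54995125  178.11356479]
((-0.753570556640625, 6.725166320800781), (147.5386199951172, 147.84780883789062), 15.188992500305176)
[ 97.68321973 139.63017411] 63.419338054955006
```

View pics/w6.png

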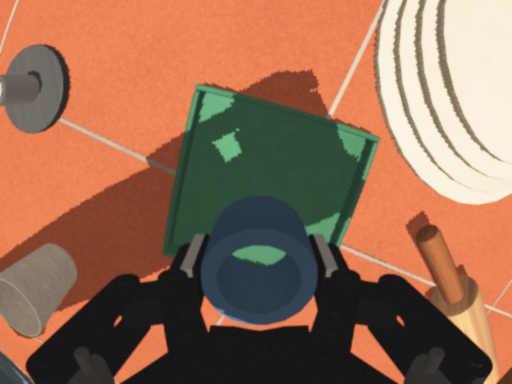

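The collar is over the tray, whose centre (about (270,185) in view) is roughly 5 mm off in tool y. I'll correct that and lower it.

```bash
python3 -m crank '[[40,0,5,20,0],[40,0,5,45,0],[40,0,5,62,0],[40,0,5,74,0],[40,0,5,80,0],[40,0,5,83,0],[40,0,5,83,0],[40,0,5,83,0]]'; python3 -m crank '[[40,0,0,1,0],[40,0,0,2,0],[40,0,0,3,0],[40,0,0,4,0],[40,0,0,4,0],[40,0,0,4,0]]'
```

```text
clock: 12.7
ee_pos: [620.6, -331.1, 97.1]
eef_rot: [179.9, -0.1, 25.2]
wrist_force: [-1.1, 0.1, -0.5]
grip_width: 0.609
grasp_force: 63.4
clock: 13.2
ee_pos: [619.9, -330.9, 91.8]
eef_rot: [-180.0, 0.0, 25.2]
wrist_force: [0.6, 0.7, -1.1]
grip_width: 0.605
grasp_force: 63.4
```

```bash
python3 -m crank '[[40,0,0,0.5,0],[40,0,0,1,0],[40,0,0,1.5,0],[40,0,0,2,0],[40,0,0,2,0],[40,0,0,2,0]]'; python3 -m crank '[[40,0,0,0.5,0],[40,0,0,1,0],[40,0,0,1,0],[40,0,0,1,0]]'
```

```text
clock: 13.7
ee_pos: [620.0, -330.9, 89.8]
eef_rot: [-180.0, 0.0, 25.2]
wrist_force: [0.2, 0.7, -1.1]
grip_width: 0.608
grasp_force: 63.4
clock: 14.03
ee_pos: [620.1, -331.0, 89.2]
eef_rot: [180.0, -0.0, 25.2]
wrist_force: [-0.8, 0.0, 1.3]
grip_width: 0.605
grasp_force: 63.7
```

Contact at 89.2, which matches the tray floor. Releasing slowly and withdrawing upward.

```bash
python3 -m crank '[[54,0,0,0,0],[58,0,0,0,0],[62,0,0,0,0],[66,0,0,0,0],[70,0,0,0,0],[74,0,0,0,0],[74,0,0,0,0],[74,0,0,-10,0],[74,0,0,-30,0],[74,0,0,-60,0],[74,0,0,-100,0],[74,0,0,-130,0]]'; python3 -m crank '[[74,0,0,-20,0],[74,0,0,-20,0],[74,0,0,-20,0],[74,0,0,-20,0]]'; python3 - <<'E'
from h import *
s=snap('wrist','w7.png');p,Q,hsv,u,v=cloud(s);D=s['depth']
b=(hsv[...,0]>95)&(hsv[...,0]<120)&(hsv[...,1]>80)&(abs(u-259)<90)&(D>0)&(np.hypot(Q[...,0],Q[...,1])<60)
q=Q[b];k=q[(q[:,2]>12)&(q[:,2]<45)&(q[:,0]>5)];print('collar',circ(k,27),np.percentile(q,[1,99],0),len(q))
t=q[abs(q[:,2]-50)<4];print('top ring',len(t),np.linalg.lstsq(np.c_[t[:,:2],np.ones(len(t))],t[:,2],rcond=None)[0])
s=snap('top','top2.png');print(env.state()['clock'])
a,b=[cv2.imread('pics/top%d.png'%i) for i in (1,2)];print('collar_b patch diff',cv2.absdiff(a[205:235,265:296],b[205:235,265:296]).mean())
E
```

```text
clock: 15.03
ee_pos: [620.3, -331.2, 222.5]
eef_rot: [179.9, -0.1, 25.2]
wrist_force: [0.6, -0.8, 0.4]
grip_width: 0.866
grasp_force: 0.0
clock: 15.37
ee_pos: [619.4, -330.5, 237.8]
eef_rot: [-179.9, 0.0, 25.2]
wrist_force: [-0.4, -0.3, -0.1]
grip_width: 0.869
grasp_force: 0.0
collar [0.2192148  2.37017728] [[-23.41613946 -21.889481    12.18157295]
 [ 27.19126934  27.09965581  51.29358451]] 2087
top ring 1341 [ 6.18592612e-04 -1.30140464e-03  4.96740564e+01]
15.4667
collar_b patch diff 1.8838709677419354
```

The collar's top ring is level at z = 50 (5 mm tray floor plus 45 mm), so it stands upright in the tray. Collar_b hasn't moved.

```bash
python3 -c "
from plant import env
print(env.close_job())"
```

```text
the job is handed in; nothing more can be done
None
```

The wide-bore collar went fully down on the gauge and now stands upright in the green tray; the job was handed in at about 15.5 s. A mistyped row pushed the collar down onto the table briefly early on, so I set it back and regripped it; the other blue collar has not moved.

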